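# Lock the vial in the reading head and hold its shutter half open

### The job

Lock the vial into the white reading head: turn the black closing ring clockwise by its red post until its white pointer stands at the blue mark, and leave it there. Then slide the spring-loaded shutter by its orange tab towards the front of the reading head to half of its travel, where the tab stands at the blue ticks on the rails and half of the yellow window is uncovered, and hold it there: the program finishes with the gripper fingers still holding the shutter, since it snaps shut when let go. Leave the other things on the table and on the reading head where they are.

Things in the scene. Friction and masses are not known exactly. Their poses are not given: they have to be found in the camera images.
- reader: reading head, fixed: white box 190 (x) x 280 (y) x 70 mm high, grey top plate, turned up to 26 degrees either way. Origin: centre of underside; own -x is its front (roughly to the robot), +y its left. On top: left the closing ring (axis at own x 0, y +62 mm) round a fixed black-capped vial (25 mm wide, top 104 mm above table); right the shutter (centre line at own y -75 mm)
- ring (a joint): angle of the closing ring about its upright axis, rad; grows clockwise seen from above. Starts between 0 and 0.45; the blue mark (locked) is at 1.2, end stop at 1.6. Friction of 0.07 N m holds it where it is left. At 0 its post points 200 degrees anticlockwise from the reader's own +x seen from above, at the mark 131 degrees
- ring_axis (a point): point on the ring's axis at the height of the top plate (70 mm above the table); axes as the reader's
- ring_post (a point): point on the red post's axis at grip height (112 mm above table). Post upright, 12 mm thick, 52 mm from the ring's axis, from the black arm at its foot (14 mm wide, top 85 mm above table) to 130 mm above table. The black ring is 72 mm wide, top 87 mm above table; a small white pointer sits on the arm's end beyond the post. Moves with the ring
- shutter (a joint): travel of the shutter, m: 0 shut (where it starts and where its spring returns it), 0.060 at its end stop, half travel 0.030. It slides along the reader's own -x. Spring force 3 N shut, rising 150 N/m: 7.5 N at half, 12 N at the end
- shutter_tab (a point): middle of the orange tab at grip height (104 mm above table); moves with the shutter. Tab: upright plate 10 mm thick along the slide, 26 mm wide, top 118 mm; rises from a black blade 36 mm wide (top 78 mm) that reaches 70 mm to the reader's own +x. Rails either side, 38 mm apart inside, top 80 mm, each with a blue tick beside the tab's half-travel place
- window (a point): centre of the yellow window in the top plate, 60 mm long along the slide and 30 mm wide, fully covered by the blade when shut
- vial: a loose 24 mm wide, 47 mm tall glass vial with a blue cap standing on the reading head's top plate, near its far edge between ring and shutter; origin at its underside
- bottle: loose amber bottle with a blue cap, 60 mm wide, 125 mm tall, standing to the left of the reading head (its +y side); origin at its underside
- beaker: loose glass beaker, 66 mm wide, 85 mm tall, on the left of the table; origin at its underside
- driver: loose red-handled screwdriver, 180 mm long, lying on the table to the right of the reading head; origin at its underside
- jar: loose white jar with a black cap, 64 mm wide, 70 mm tall, on the right of the table; origin at its underside
- capbox: loose clear box 100 x 140 x 50 mm filled with caps, far left on the table; origin at the centre of its underside

How it is judged:
By the outcome, as a careful person would: the job done as asked, in the order asked, and still so for the second after the job is handed in, while the arm keeps its last pose, push and grip.
It also fails if it takes over 45 s, if anything falls off the work surface, if the arm or the gripper's body presses on something with over 40 N, if the wrist force passes 120 N, or if a joint passes its speed limit or range.

### The arm

A 6-joint arm with a two-finger parallel gripper is mounted at the origin on the work surface. World frame = base frame: x ahead of the robot, y to its left, z up, the work surface at z = 0. Lengths are in m, angles in rad, forces in N, time in s.
With the tool pointing down it reaches from about 0.35 to 0.875 m from the base axis. Payload 15.5 kg.
Tool frame: the origin (TCP) lies midway between the tips of the shut fingers; the grasp point (between the pads) lies 19 mm behind it; z points along the fingers, y is the line along which they close (so a half turn about z gives the same grasp; the last joint's range is limited). The gripper opens to 85 mm and grips with 20 to 120 N. Pads are 22 mm wide; open, the fingers measure 114 mm over their backs; the gripper's body (76 mm by 85 mm) begins 54 mm behind the grasp point. The pads swing forward as they close: fully open they stand 13 mm farther back than shut.
Start: joints at [-1.442, 0.494, 1.345, -0, 1.302, -0.096], TCP at [0.139, -0.609, 0.231] pointing down, gripper open.
Joint ranges: [-2.91, 2.91], [-0.82, 2.16], [0.22, 2.67], [-1.22, 4.37], [0.12, 2.79], [-3.08, 3.08]. Speed limits (rad/s): [1.89, 1.89, 2.57, 3.01, 3.01, 3.01].

### API

Orientations are given as a unit quaternion [x, y, z, w].
In Python, from station import env gives the robot as it stands.
- The arm moves only by the tool send_rows, never from a script. Its argument "moves" is a list of rows, each an object with "claw": the finger opening in m, from 0 to 0.0854; "dp": the shift along the tool's x, y, z in m, a list of three; "spin": the turn about the tool's z in degrees. In form: [{"claw": claw, "dp": [dx, dy, dz], "spin": spin}, ...]. A call has 1 to 12 rows; each row shifts and turns the commanded pose from where the row before left it, along the tool's axes as they then stand; what a row does not reach is not made up. A row lasts 1/8 s, in which the tool goes at most 62.5 mm and 10.7 degrees, less where a joint would pass 70% of its speed; a pose out of reach is approached as far as the arm can. A call with a gripper value outside its range is refused whole. The fingers move at their own pace and stop on an object; "squeeze" is the grip in N (left out, the last holds). Time passes only in rows, so rows that do not move let the fingers close. It gives the time, the measured TCP pose, the force, the opening and the grip force at its end, in the units of the state.
- env.read_state(): the state, without advancing time (a new reading comes with each control period).
- env.read_camera(name): name is "scene" or "side" or "wrist"; returns a dict with "image" (384x512x3 uint8, red, green, blue), "z_map" (384x512 float32, m along the optical axis (not along the pixel's ray), 0 where there is no reading), "fovy" (degrees; the focal length in pixels is half the picture's height over the tangent of half this angle, whatever the lens; pixels are square), "cx", "cy" (the principal point, pixels), "R" (3x3) and "t" (3): a world point X has camera coordinates R X + t. Camera axes: x right, y down, z forward; pixel columns grow to the right and rows downward; lengths in m; the calibration is good to about 2 mm. A picture is of the moment at which its call begins.
- env.job_done(): hands the job in; it is judged then, once.
The state is a dict: "time": time; "joints": joint angles; "dq": joint speeds; "tau": joint torques, N m; "position": TCP position; "ee_rot": TCP orientation; "force": force on the tool from outside, world axes, zero at the start; "moment": the same for the moment, N m; "width": finger opening in m; "gripper_force": force on a finger pad.
Only numpy, scipy, OpenCV 4.12 (cv2) and the standard library are available. Lean on these libraries where they do the work, as an engineer would, in place of code of your own. Each camera call takes 0.05 s, during which the arm holds its last target. There are 200 camera calls.

## Working session

There is one attempt and no reset: what is moved stays moved. The work goes in short steps, Python scripts to look and compute and a tool call to move; the robot and the scene stay as the last step left them, time stands still between calls to the robot, and variables do not carry over. Pictures are saved under pics/ and viewed, at most 10 in all, crops included, and the job is handed in when it is done.

Besides the shell and the picture viewer there is one more tool, called after "Request:" as name([rows], argument=value, ...), one row to a line, values as JSON. send_rows: Moves the arm, as the interface text tells. Its arguments: {"type":"object","properties":{"moves":{"type":"array","items":{"type":"object","properties":{"claw":{"type":"number"},"dp":{"type":"array","items":{"type":"number"}},"spin":{"type":"number"}}}},"squeeze":{"type":"number"}},"required":["moves"]}

```bash
mkdir -p pics; ls
cat > h.py <<'E'
import numpy as np,cv2
from station import env
def cam(n):
    c=env.read_camera(n);h=c["image"].shape[0];c["f"]=h/2/np.tan(np.radians(c["fovy"])/2);c["R"]=np.array(c["R"]);c["t"]=np.array(c["t"]);return c
def pts(c):
    z=c["z_map"];v,u=np.mgrid[:z.shape[0],:z.shape[1]]
    P=np.stack([(u-c["cx"])/c["f"]*z,(v-c["cy"])/c["f"]*z,z],-1)
    return (P-c["t"])@c["R"]
def ray(c,u,v,h):
    d=c["R"].T@np.array([(u-c["cx"])/c["f"],(v-c["cy"])/c["f"],1]);o=-c["R"].T@c["t"]
    return o+d*(h-o[2])/d[2]
def save(c,n): cv2.imwrite("pics/"+n,c["image"][...,::-1])
E
python3 - <<'E'
from h import *
a=cam("scene");b=cam("side")
cv2.imwrite("pics/a.png",np.vstack([a["image"],b["image"]])[...,::-1][:, :])
im=cv2.imread("pics/a.png");cv2.imwrite("pics/a.png",cv2.resize(im,(400,600),interpolation=cv2.INTER_AREA))
save(a,"scene.png")
for c in(a,b):
    print(c["fovy"],c["cx"],c["cy"],-c["R"].T@c["t"],c["R"][2])
    P=pts(c);hsv=cv2.cvtColor(c["image"],cv2.COLOR_RGB2HSV);H,S,V=hsv[...,0].astype(int),hsv[...,1],hsv[...,2]
    for n,m in dict(red=((H<5)|(H>174))&(S>150)&(V>80),orange=(H>=6)&(H<18)&(S>160)&(V>120),yellow=(H>=20)&(H<33)&(S>130)&(V>100),blue=(H>100)&(H<125)&(S>130)).items():
        k,l,st,ce=cv2.connectedComponentsWithStats(m.astype(np.uint8))
        for i in range(1,k):
            if st[i,4]>5:
                q=P[(l==i)&(c["z_map"]>0)]
                if len(q): print(n,st[i],ce[i].round(1),np.median(q,0).round(3),q.min(0).round(3),q.max(0).round(3))
E
```

```text
pics
45.55813988601172 260.2322278979147 185.95702102537265 [1.45641737 0.70506072 0.93953629] [-0.65730799 -0.45146372 -0.60342914]
red [157 177  11  16  69] [162.  184.6] [ 0.644 -0.249  0.025] [ 0.6   -0.273  0.018] [ 0.676 -0.228  0.032]
blue [291 163   7   6  36] [294.  165.4] [0.42  0.12  0.125] [0.403 0.109 0.117] [0.427 0.129 0.13 ]
blue [216 174   6   5  28] [218.5 175.9] [ 0.592 -0.046  0.117] [ 0.578 -0.056  0.11 ] [ 0.598 -0.035  0.12 ]
blue [182 223   6   5  25] [184.2 224.8] [ 0.793 -0.006  0.081] [ 0.785 -0.016  0.079] [0.799 0.004 0.086]
blue [190 227   6   6  30] [192.8 229.4] [0.794 0.025 0.082] [0.783 0.015 0.075] [0.801 0.034 0.086]
blue [199 232   6   6  30] [201.7 234.2] [0.794 0.058 0.082] [0.781 0.048 0.075] [0.801 0.067 0.085]
blue [217 241   7   6  35] [220.2 243.6] [0.793 0.122 0.083] [0.783 0.113 0.076] [0.799 0.131 0.085]
blue [200 242   9   7  47] [203.9 244.9] [0.821 0.09  0.082] [0.811 0.078 0.077] [0.832 0.099 0.085]
blue [403 246   9  13  73] [406.7 252.4] [0.499 0.533 0.045] [0.471 0.522 0.039] [0.518 0.543 0.05 ]
blue [390 249   9  13  68] [394.  2
[... 718 characters left out ...]
15  10  48] [200.2 176.1] [0.785 0.028 0.079] [ 0.773 -0.011  0.052] [0.829 0.066 0.084]
blue [250 173   4   4  14] [251.5 174.5] [ 0.581 -0.046  0.115] [ 0.57  -0.057  0.11 ] [ 0.589 -0.035  0.117]
blue [183 178   5  10  44] [184.9 182.6] [0.808 0.097 0.077] [0.776 0.077 0.055] [0.834 0.134 0.083]
blue [144 186  10   7  34] [148.4 188.9] [0.883 0.219 0.079] [0.861 0.207 0.073] [0.912 0.228 0.084]
blue [260 205   6   7  35] [262.4 207.8] [0.408 0.124 0.122] [0.394 0.107 0.109] [0.422 0.131 0.127]
blue [149 273  20  27 318] [158.4 285.3] [0.5  0.53 0.04] [0.456 0.495 0.019] [0.549 0.574 0.048]
blue [132 286  18  18 203] [141.9 295. ] [0.518 0.587 0.041] [0.468 0.55  0.019] [0.538 0.608 0.048]
```

View pics/scene.png

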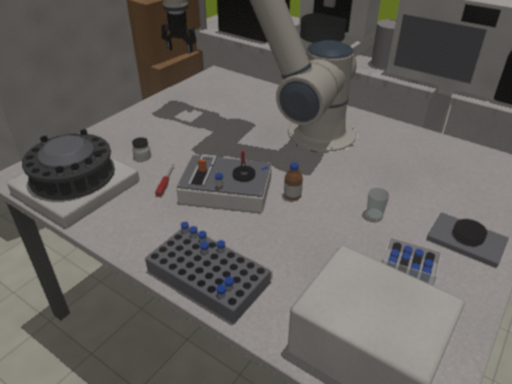

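Run:
```python
from h import *
a=cam("scene");b=cam("side");w=cam("wrist")
r=lambda i:cv2.resize(i,(400,300),interpolation=cv2.INTER_CUBIC)
cv2.imwrite("pics/b.png",np.hstack([r(a["image"][140:215,170:270]),r(b["image"][150:225,220:320])])[...,::-1])
Q=[]
for c in(a,b):
    P=pts(c);m=(abs(P[...,2]-.07)<.006)&(P[...,0]>.3)&(P[...,0]<.72)&(P[...,1]>-.3)&(P[...,1]<.15)&(c["z_map"]>0)
    q=P[m][:,:2];rc=cv2.minAreaRect(q.astype(np.float32));print(len(q),rc,np.median(P[m][:,2]));
    hsv=cv2.cvtColor(c["image"],cv2.COLOR_RGB2HSV).astype(int)
    sub=((hsv[...,0]<18)|(hsv[...,0]>170))&(hsv[...,1]>110)&(hsv[...,2]>60)
    k,l,st,ce=cv2.connectedComponentsWithStats(sub.astype(np.uint8))
    for i in range(1,k):
        if st[i,4]>3:
            s=l==i;print(st[i],np.median(hsv[s],0),np.median(P[s],0).round(3),P[s].min(0).round(3),P[s].max(0).round(3))
s=env.read_state();print(s["position"],s["ee_rot"]);p=np.array(s["position"])
print("wristcam",-w["R"].T@w["t"]-p,w["R"],w["fovy"])
```

```text
2137 ((0.4966318905353546, -0.025767967104911804), (0.19749975204467773, 0.38863512873649597), 25.06022071838379) 0.07115693990828685
[ 128    0   71   73 1964] [ 14. 117.  64.] [-0.257 -1.219  0.023] [-0.558 -1.374 -0.12 ] [1.456 0.705 0.94 ]
[154   5  12  22 136] [ 14. 121.  61.] [-0.322 -1.196  0.168] [-0.374 -1.212  0.118] [-0.277 -1.177  0.227]
[188  10   3  17  25] [ 14. 119.  61.] [-0.533 -1.181  0.106] [-0.553 -1.196  0.057] [1.456 0.705 0.94 ]
[142  67   6   6  14] [ 14. 112.  64.] [-0.222 -1.26  -0.116] [-0.234 -1.289 -0.135] [-0.214 -1.24  -0.099]
[139  68   2   3   4] [ 14.  112.   65.5] [-0.223 -1.311 -0.132] [-0.228 -1.315 -0.136] [-0.222 -1.301 -0.12 ]
[149  70   4   3   5] [ 13. 112.  66.] [-0.216 -1.211 -0.112] [-0.229 -1.228 -0.122] [-0.215 -1.196 -0.107]
[242 151   2  12  24] [  0.5 138.5  76.5] [ 0.457 -0.052  0.112] [ 0.453 -0.058  0.088] [1.456 0.705 0.94 ]
[198 159   8  13  86] [  9. 151.  91.] [ 0.56 -0.14  0.1 ] [ 0.551 -0.152  0.077] [1.456 0.705 0.94 ]
[286 171  15  13 149] [ 12. 126.  84.] [0.43  0.128 0.088] [0.409 0.1   0.072] [1.456 0.705 0.94 ]
[156 17
[... 243 characters left out ...]
65   4  10  26] [ 10.  139.5 112. ] [ 0.549 -0.135  0.099] [-0.297 -0.15   0.071] [0.568 1.08  0.956]
[280 180   2  12  23] [  1. 135.  96.] [ 0.448 -0.052  0.109] [ 0.442 -0.058  0.08 ] [ 0.453 -0.046  0.13 ]
[256 213  15  13 157] [ 14. 167.  97.] [0.398 0.133 0.082] [0.379 0.107 0.063] [0.428 0.149 0.107]
[493 220  19  56 489] [ 16. 122.  74.] [-0.321 -1.11  -0.631] [-0.381 -1.134 -0.745] [-0.291  1.08   0.956]
[ 0.13931133 -0.60912992  0.23101751] [ 9.93689816e-01  1.12162744e-01  2.10220480e-06 -2.62974798e-04]
wristcam [0.06688398 0.01467864 0.142441  ] [[ 0.2228505  -0.97485129 -0.00161947]
 [-0.93828799 -0.21494227  0.27095289]
 [-0.26448686 -0.05886245 -0.96259125]] 63.71664456326254
```

View pics/b.png

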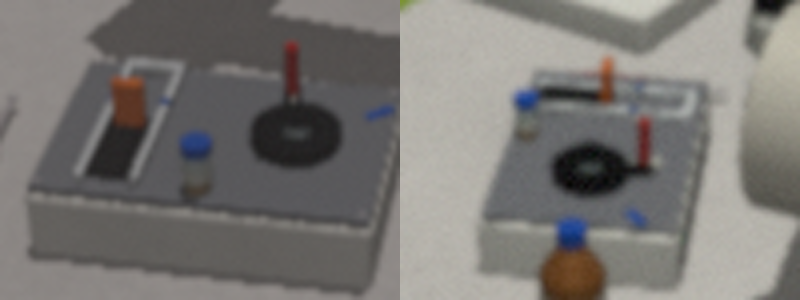

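Request:
send_rows([
  {"claw": 0.04, "dp": [0.032, -0.0346, -0.0083], "spin": 0},
  {"claw": 0.04, "dp": [0.032, -0.0346, -0.0083], "spin": 0},
  {"claw": 0.04, "dp": [0.032, -0.0346, -0.0083], "spin": 0},
  {"claw": 0.04, "dp": [0.032, -0.0346, -0.0083], "spin": 0},
  {"claw": 0.04, "dp": [0.032, -0.0346, -0.0083], "spin": 0},
  {"claw": 0.04, "dp": [0.032, -0.0346, -0.0083], "spin": 0},
  {"claw": 0.04, "dp": [0.032, -0.0346, -0.0083], "spin": 0},
  {"claw": 0.04, "dp": [0.032, -0.0346, -0.0083], "spin": 0},
  {"claw": 0.04, "dp": [0.032, -0.0346, -0.0083], "spin": 0},
  {"claw": 0.04, "dp": [0.032, -0.0346, -0.0083], "spin": 0},
  {"claw": 0.04, "dp": [0.032, -0.0346, -0.0083], "spin": 0},
  {"claw": 0.04, "dp": [0.032, -0.0346, -0.0083], "spin": 0},
])

```text
time: 1.75
position: [0.4216, -0.1175, 0.3313]
ee_rot: [0.994, 0.112, 0.0, 0.0]
force: [1.3, -1.5, -0.1]
width: 0.04
gripper_force: 0.0
```

Run:
```python
from h import *
w=cam("wrist");save(w,"w1.png");np.savez("w1.npz",**w)
P=pts(w);hsv=cv2.cvtColor(w["image"],cv2.COLOR_RGB2HSV).astype(int);H,S,V=hsv[...,0],hsv[...,1],hsv[...,2]
for n,m in dict(red=((H<5)|(H>174))&(S>120)&(V>50),orange=(H>=6)&(H<18)&(S>130)&(V>60),blue=(H>100)&(H<125)&(S>120)).items():
    k,l,st,ce=cv2.connectedComponentsWithStats(m.astype(np.uint8))
    for i in range(1,k):
        if st[i,4]>15: s=l==i;print(n,st[i],ce[i].round(1),np.median(P[s],0).round(3),P[s].min(0).round(3),P[s].max(0).round(3))
print(env.read_state()["position"],env.read_state()["time"])
```

```text
red [381   0  23  53 917] [392.4  24. ] [ 0.63  -0.255  0.023] [ 0.488 -0.277 -0.001] [ 0.657 -0.103  0.474]
red [202 119  14  12  71] [207.9 124.3] [ 0.458 -0.055  0.13 ] [ 0.451 -0.06   0.083] [ 0.461 -0.045  0.133]
orange [290  36  26  21 401] [303.1  46.1] [ 0.56  -0.139  0.111] [ 0.488 -0.154  0.075] [ 0.58  -0.103  0.474]
orange [  53  102   44   42 1268] [ 76.9 121.4] [0.425 0.104 0.09 ] [ 0.392 -0.103  0.064] [0.488 0.136 0.474]
blue [215   0  20   6  79] [224.    1.9] [ 0.581 -0.048  0.117] [ 0.577 -0.058  0.071] [ 0.592 -0.03   0.119]
blue [ 36 115  26  22 464] [ 48.5 125.3] [0.417 0.117 0.125] [0.381 0.104 0.001] [0.428 0.213 0.127]
blue [152 129  13  18  96] [157.4 137.6] [0.422 0.013 0.07 ] [0.41  0.006 0.069] [0.433 0.019 0.072]
[ 0.423841   -0.11383892  0.33223572] 1.8
```

View pics/w1.png

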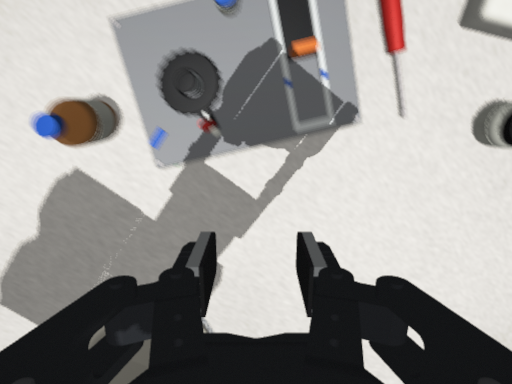

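Run:
```python
from h import *
w=dict(np.load("w1.npz"));P=pts(w);I=w["image"]
hsv=cv2.cvtColor(I,cv2.COLOR_RGB2HSV).astype(int);H,S,V=hsv[...,0],hsv[...,1],hsv[...,2]
for n,(u,v) in dict(FL=(157,166),FR=(357,122),BL=(114,20)).items(): print(n,ray(w,u,v,.07).round(4))
m=(abs(P[...,2]-.0705)<.008)&(P[...,0]>.35)&(P[...,1]<.06)&(P[...,1]>-.28)
k,l,st,ce=cv2.connectedComponentsWithStats(m.astype(np.uint8));i=1+st[1:,4].argmax()
q=P[l==i][:,:2].astype(np.float32);rc=cv2.minAreaRect(q);print(rc,cv2.boxPoints(rc).round(4))
# black ring: height .08-.09 points near
for n,m in dict(tick=(H>100)&(H<125)&(S>70)&(V>50)).items():
    k,l,st,ce=cv2.connectedComponentsWithStats(m.astype(np.uint8))
    for j in range(1,k):
        if st[j,4]>4 and ce[j][1]<180 and ce[j][0]>130: print(n,st[j],ce[j],ray(w,*ce[j],.08).round(4),ray(w,*ce[j],.07).round(4))
bb=(abs(P[...,2]-.087)<.004)&(P[...,0]>.4)&(P[...,0]<.56)&(P[...,1]>-.1)&(P[...,1]<.05)&(V<60)
k,l,st,ce=cv2.connectedComponentsWithStats(bb.astype(np.uint8))
i=1+st[1:,4].argmax();ct=np.vstack(cv2.findContours((l==i).astype(np.uint8),0,2)[0]);(c,r)=cv2.minEnclosingCircle(ct);print("ring",st[i],c,r,ray(w,*c,.087))
cap=(abs(P[...,2]-.104)<.004)&(P[...,0]>.4)&(P[...,0]<.56)&(P[...,1]>-.1)&(P[...,1]<.05)
print("cap",cap.sum(),P[cap].mean(0))
pt=(P[...,2]>.124)&(P[...,0]>.4)&(P[...,0]<.5)&(P[...,1]>-.1)&(P[...,1]<.05)
v,u=np.nonzero(pt);print("post",len(u),u.mean(),v.mean(),P[pt].mean(0),ray(w,u.mean(),v.mean(),.13))
tb=(abs(P[...,2]-.118)<.004)&(P[...,0]>.5)&(P[...,0]<.6)&(P[...,1]>-.17)&(P[...,1]<-.1)
v,u=np.nonzero(tb);print("tab",len(u),P[tb].mean(0),cv2.minAreaRect(P[tb][:,:2].astype(np.float32)),ray(w,u.mean(),v.mean(),.118))
s=np.ascontiguousarray(I[20:170,110:360]);cv2.imwrite("pics/w1c.png",cv2.resize(s,(800,480),interpolation=cv2.INTER_CUBIC)[...,::-1])
```

```text
FL [0.3845 0.0083 0.07  ]
FR [ 0.4979 -0.2326  0.07  ]
BL [0.546  0.0815 0.07  ]
((0.5212867856025696, -0.07811680436134338), (0.18440532684326172, 0.2744498550891876), 25.66514015197754) [[ 0.3787  0.0056]
 [ 0.4976 -0.2417]
 [ 0.6638 -0.1619]
 [ 0.545   0.0855]]
tick [215   0  22   7 118] [225.53389831   2.47457627] [ 0.5904 -0.044   0.08  ] [ 0.593  -0.0425  0.07  ]
tick [320  70   8   8  41] [323.46341463  73.41463415] [ 0.5429 -0.1728  0.08  ] [ 0.5442 -0.1746  0.07  ]
tick [284  79   8   8  39] [287.58974359  82.35897436] [ 0.5235 -0.1336  0.08  ] [ 0.5244 -0.1343  0.07  ]
tick [150 127  17  22 205] [157.43902439 137.51219512] [0.4234 0.01   0.08  ] [0.4218 0.0129 0.07  ]
ring [ 161   53   59   60 1122] (189.54086303710938, 82.39105224609375) 30.322906494140625 [ 0.49707115 -0.02005555  0.087     ]
cap 405 [ 0.49356943 -0.02362951  0.10378684]
post 17592 120.0668485675307 325.6077194179172 [ 0.42172665 -0.07889283  0.39614543] [0.17745449 0.00968724 0.13      ]
tab 260 [ 0.55774744 -0.14332183  0.11804994] ((0.5580725073814392, -0.14346788823604584), (0.01005371380597353, 0.02595897577702999), 25.39382553100586) [ 0.5577714  -0.14333633  0.118     ]
```

View pics/w1c.png

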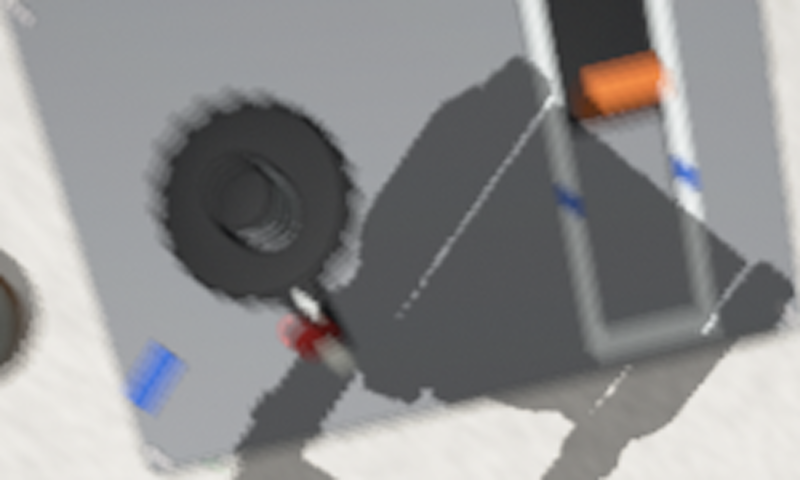

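Request:
send_rows([
  {"claw": 0.04, "dp": [0, 0, 0], "spin": -8.6},
  {"claw": 0.04, "dp": [0, 0, 0], "spin": -8.6},
  {"claw": 0.04, "dp": [0, 0, 0], "spin": -8.6},
  {"claw": 0.04, "dp": [0.0158, -0.0068, 0.042], "spin": 0},
  {"claw": 0.04, "dp": [0.0158, -0.0068, 0.042], "spin": 0},
  {"claw": 0.04, "dp": [0.0158, -0.0068, 0.042], "spin": 0},
  {"claw": 0.04, "dp": [0.0158, -0.0068, 0.042], "spin": 0},
  {"claw": 0.04, "dp": [0, 0, 0], "spin": 0},
  {"claw": 0.04, "dp": [0, 0, 0], "spin": 0},
])

```text
time: 2.92
position: [0.4538, -0.0587, 0.164]
ee_rot: [0.944, 0.331, 0.0, 0.0]
force: [0.3, -1.0, 0.5]
width: 0.04
gripper_force: 0.0
```

Run:
```python
from h import *
s=env.read_state();print(s["position"],s["joints"],s["force"])
w=cam("wrist");save(w,"w2.png");P=pts(w)
hsv=cv2.cvtColor(w["image"],cv2.COLOR_RGB2HSV).astype(int);H,S,V=hsv[...,0],hsv[...,1],hsv[...,2]
m=(((H<5)|(H>174))&(S>120)&(V>40)).astype(np.uint8);k,l,st,ce=cv2.connectedComponentsWithStats(m)
for i in range(1,k):
    if st[i,4]>15:
        q=l==i;print(st[i],np.median(P[q],0).round(4));t=q&(abs(P[...,2]-.13)<.003)
        if t.sum():print("top",t.sum(),P[t].mean(0),P[t].min(0),P[t].max(0))
cap=(abs(P[...,2]-.104)<.004)&(abs(P[...,0]-.495)<.04)&(abs(P[...,1]+.02)<.04)
if cap.sum():print("cap",cap.sum(),cv2.minEnclosingCircle(P[cap][:,:2].astype(np.float32)))
rg=(abs(P[...,2]-.087)<.003)&(np.hypot(P[...,0]-.495,P[...,1]+.022)<.045)
if rg.sum():print("ring",rg.sum(),cv2.minEnclosingCircle(P[rg][:,:2].astype(np.float32)))
```

```text
[ 0.45379699 -0.05867464  0.16399344] [-2.59105465e-01  3.53170304e-01  1.82934880e+00 -1.67712069e-04
  9.58240522e-01  6.36508032e-01] [ 0.30737593 -1.0359201   0.45497397]
[506 185   6  16  54] [ 0.598  -0.2649  0.0123]
[244 192  19  37 583] [ 0.457  -0.0544  0.126 ]
top 283 [ 0.45476567 -0.05570186  0.13006321] [ 0.44860588 -0.06135403  0.1270621 ] [ 0.46007432 -0.05000819  0.13167559]
cap 1191 ((0.4800378084182739, -0.03624553978443146), 0.03181479498744011)
ring 7169 ((0.4914051592350006, -0.02473917230963707), 0.04047977551817894)
```

View pics/w2.png

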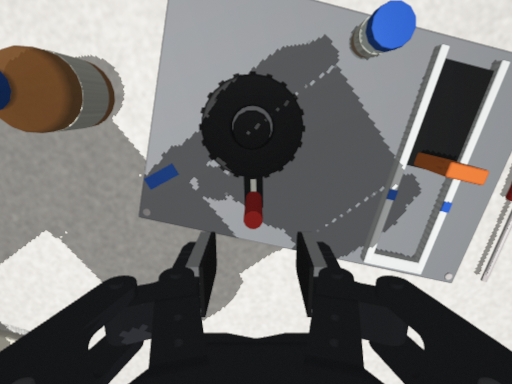

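Run:
```python
from h import *
w=cam("wrist");P=pts(w)
hsv=cv2.cvtColor(w["image"],cv2.COLOR_RGB2HSV).astype(int);H,S,V=hsv[...,0],hsv[...,1],hsv[...,2]
v,u=np.mgrid[:384,:512]
m=(V<45)&(v<180)&(u>190)&(u<312)&(v>60)
m=cv2.morphologyEx(m.astype(np.uint8),cv2.MORPH_OPEN,np.ones((25,25)))
c=max(cv2.findContours(m,0,2)[0],key=cv2.contourArea);ce,r=cv2.minEnclosingCircle(c);print("ring",ce,r,cv2.boundingRect(c),ray(w,*ce,.087).round(4),ray(w,*ce,.082).round(4))
b=((H>100)&(H<125)&(S>100)&(V>40)).astype(np.uint8);k,l,st,cc=cv2.connectedComponentsWithStats(b)
for i in range(1,k):
    if st[i,4]>15: print("blue",st[i],ray(w,*cc[i],.07).round(4),ray(w,*cc[i],.08).round(4))
t=(abs(P[...,2]-.118)<.003)&(H<18)&(S>120)&(P[...,0]>.5)
print("tab",P[t].mean(0),cv2.minAreaRect(P[t][:,:2].astype(np.float32)))
for uv in((146,216),(451,281)):print("corner",ray(w,*uv,.07))
print("post",ray(w,253,219,.13))
```

```text
ring (251.5, 129.0) 51.071128845214844 (203, 113, 98, 63) [ 0.4937 -0.0237  0.087 ] [ 0.4933 -0.0239  0.082 ]
blue [ 365    1   49   51 1901] [ 0.6069 -0.0553  0.07  ] [ 0.6027 -0.0537  0.08  ]
blue [  0  73  10  37 270] [0.4007 0.1334 0.07  ] [0.4052 0.1271 0.08  ]
blue [144 164  34  26 426] [0.4195 0.0089 0.07  ] [0.4232 0.0078 0.08  ]
blue [386 189  11  11  85] [ 0.522  -0.1427  0.07  ] [ 0.5214 -0.1374  0.08  ]
blue [439 202  12  11  87] [ 0.5419 -0.1842  0.07  ] [ 0.5404 -0.1771  0.08  ]
tab [ 0.55739797 -0.14272492  0.11805129] ((0.5577045679092407, -0.14389342069625854), (0.010034201666712761, 0.027669757604599), 25.077287673950195)
corner [ 0.38462551 -0.00048198  0.07      ]
corner [ 0.4993263  -0.23961189  0.07      ]
post [ 0.45474704 -0.0564577   0.13      ]
```

Request:
send_rows([
  {"claw": 0.04, "dp": [0.0028, -0.0015, 0], "spin": 0},
  {"claw": 0.04, "dp": [0, 0, 0.0175], "spin": 0},
  {"claw": 0.04, "dp": [0, 0, 0.0175], "spin": 0},
  {"claw": 0.04, "dp": [0, 0, 0.0175], "spin": 0},
  {"claw": 0.04, "dp": [0, 0, 0.0165], "spin": 0},
  {"claw": 0.04, "dp": [0, 0, 0], "spin": 0},
  {"claw": 0.005, "dp": [0, 0, 0], "spin": 0},
  {"claw": 0.005, "dp": [0, 0, 0], "spin": 0},
  {"claw": 0.005, "dp": [0, 0, 0], "spin": 0},
  {"claw": 0.005, "dp": [0, 0, 0], "spin": 0},
], squeeze=30)

```text
time: 4.28
position: [0.4551, -0.0554, 0.0946]
ee_rot: [0.944, 0.331, 0.001, 0.0]
force: [-1.4, -1.1, 7.9]
width: 0.0113
gripper_force: 29.5
```

Request:
send_rows([
  {"claw": 0.005, "dp": [0.00015, -0.00478, 0], "spin": 5.27},
  {"claw": 0.005, "dp": [0.00015, -0.00478, 0], "spin": 5.27},
  {"claw": 0.005, "dp": [0.00015, -0.00478, 0], "spin": 5.27},
  {"claw": 0.005, "dp": [0.00015, -0.00478, 0], "spin": 5.27},
  {"claw": 0.005, "dp": [0.00015, -0.00478, 0], "spin": 5.27},
  {"claw": 0.005, "dp": [0.00015, -0.00478, 0], "spin": 5.27},
  {"claw": 0.005, "dp": [0, 0, 0], "spin": 0},
])

```text
time: 5.15
position: [0.4435, -0.0293, 0.0946]
ee_rot: [0.998, 0.061, 0.001, 0.0]
force: [-2.5, -0.3, 9.0]
width: 0.0112
gripper_force: 29.8
```

Request:
send_rows([
  {"claw": 0.005, "dp": [0.00015, -0.00478, 0], "spin": 5.27},
  {"claw": 0.005, "dp": [0.00015, -0.00478, 0], "spin": 5.27},
  {"claw": 0.005, "dp": [0.00015, -0.00478, 0], "spin": 5.27},
  {"claw": 0.005, "dp": [0.00015, -0.00478, 0], "spin": 5.27},
  {"claw": 0.005, "dp": [0.00015, -0.00478, 0], "spin": 5.27},
  {"claw": 0.005, "dp": [0.00015, -0.00478, 0], "spin": 5.27},
  {"claw": 0.005, "dp": [0, 0, 0], "spin": 0},
  {"claw": 0.005, "dp": [0, 0, 0], "spin": 0},
])

```text
time: 6.15
position: [0.4478, -0.0013, 0.0946]
ee_rot: [0.977, -0.213, 0.001, -0.0]
force: [-1.1, -1.7, 7.9]
width: 0.0116
gripper_force: 29.7
```

Run:
```python
from h import *
w=cam("wrist");save(w,"w3.png");print(env.read_state()["position"])
```

```text
[ 0.44771182 -0.00131936  0.09461725]
```

View pics/w3.png

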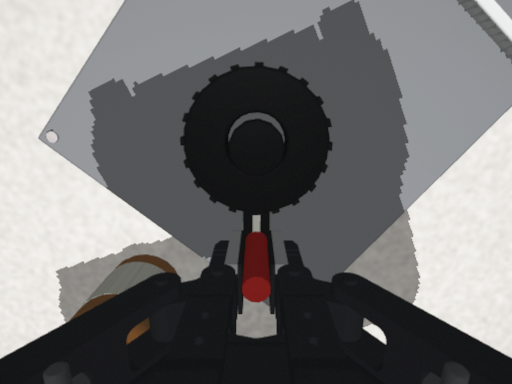

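Request:
send_rows([
  {"claw": 0.04, "dp": [0, 0, 0], "spin": 0},
  {"claw": 0.04, "dp": [0, 0, 0], "spin": 0},
  {"claw": 0.04, "dp": [0, 0, 0], "spin": 0},
  {"claw": 0.04, "dp": [0, 0, -0.02], "spin": 0},
  {"claw": 0.04, "dp": [0, 0, -0.03], "spin": 0},
  {"claw": 0.04, "dp": [0, 0, -0.04], "spin": 0},
  {"claw": 0.04, "dp": [0, 0, -0.04], "spin": 0},
  {"claw": 0.04, "dp": [0, 0, 0], "spin": 0},
  {"claw": 0.04, "dp": [0, 0, 0], "spin": 0},
])

```text
time: 7.32
position: [0.4469, -0.0012, 0.2235]
ee_rot: [0.977, -0.213, -0.0, 0.0]
force: [-0.1, -0.2, -0.5]
width: 0.04
gripper_force: 0.0
```

Run:
```python
from h import *
w=cam("wrist");save(w,"w4.png");print(env.read_state()["position"]);np.savez("w4.npz",**w);P=pts(w)
hsv=cv2.cvtColor(w["image"],cv2.COLOR_RGB2HSV).astype(int);H,S,V=hsv[...,0],hsv[...,1],hsv[...,2]
t=(((H<5)|(H>174))&(S>120)&(V>40))&(abs(P[...,2]-.13)<.003);print("post",t.sum(),P[t].mean(0))
b=((H>100)&(H<125)&(S>100)&(V>40)).astype(np.uint8);k,l,st,cc=cv2.connectedComponentsWithStats(b)
for i in range(1,k):
    if st[i,4]>15: print("blue",st[i],ray(w,*cc[i],.07).round(4),ray(w,*cc[i],.08).round(4))
```

```text
[ 0.44663868 -0.00119955  0.22309691]
post 160 [ 0.44760461 -0.00179856  0.13008121]
blue [219   0  30  12 264] [ 0.5923 -0.0474  0.07  ] [ 0.5895 -0.0469  0.08  ]
blue [361  31  11  13  79] [ 0.5217 -0.141   0.07  ] [ 0.5213 -0.1373  0.08  ]
blue [253 200  11  20 168] [0.416  0.0103 0.07  ] [0.4191 0.0089 0.08  ]
blue [134 258  34  28 618] [0.4006 0.1448 0.07  ] [0.4043 0.1389 0.08  ]
```

View pics/w4.png

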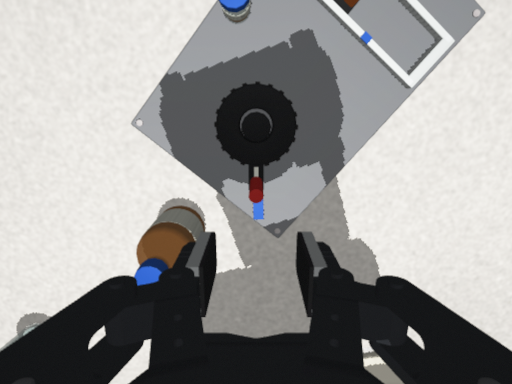

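Request:
send_rows([
  {"claw": 0.04, "dp": [0, 0, 0], "spin": 10.02},
  {"claw": 0.04, "dp": [0, 0, 0], "spin": 10.02},
  {"claw": 0.04, "dp": [0, 0, 0], "spin": 10.02},
  {"claw": 0.04, "dp": [0, 0, 0], "spin": 10.02},
  {"claw": 0.04, "dp": [0.044, -0.0099, 0.01], "spin": 0},
  {"claw": 0.04, "dp": [0.044, -0.0099, 0.01], "spin": 0},
  {"claw": 0.04, "dp": [0.044, -0.0099, 0.01], "spin": 0},
  {"claw": 0.04, "dp": [0.044, -0.0099, 0.01], "spin": 0},
  {"claw": 0.04, "dp": [0, 0, 0], "spin": 0},
  {"claw": 0.04, "dp": [0, 0, 0], "spin": 0},
])

```text
time: 8.62
position: [0.5575, -0.143, 0.1827]
ee_rot: [0.845, -0.535, -0.001, 0.0]
force: [0.6, 0.3, 0.5]
width: 0.0401
gripper_force: 0.0
```

Run:
```python
from h import *
w=cam("wrist");save(w,"w5.png");print(env.read_state()["position"],env.read_state()["ee_rot"]);P=pts(w)
hsv=cv2.cvtColor(w["image"],cv2.COLOR_RGB2HSV).astype(int);H,S,V=hsv[...,0],hsv[...,1],hsv[...,2]
t=(abs(P[...,2]-.118)<.003)&(H<18)&(S>120)&(abs(P[...,0]-.558)<.03)
print("tab",t.sum(),P[t].mean(0),cv2.minAreaRect(P[t][:,:2].astype(np.float32)))
b=((H>100)&(H<125)&(S>100)&(V>40)).astype(np.uint8);k,l,st,cc=cv2.connectedComponentsWithStats(b)
for i in range(1,k):
    if st[i,4]>15: print("blue",st[i],cc[i],ray(w,*cc[i],.08).round(4),np.median(P[l==i],0).round(4))
```

```text
[ 0.55752826 -0.14266948  0.18314105] [ 8.45126017e-01 -5.34566281e-01 -9.40149366e-04  1.53130580e-04]
tab 489 [ 0.55860984 -0.14552239  0.11817023] ((0.5585797429084778, -0.1448083519935608), (0.00987347960472107, 0.025459593161940575), 25.615087509155273)
blue [288 161  10   8  78] [292.61538462 164.57692308] [ 0.5404 -0.1769  0.08  ] [ 0.5406 -0.1768  0.0806]
blue [287 213   9   7  60] [291.2 216.1] [ 0.5213 -0.1372  0.08  ] [ 0.5214 -0.1373  0.0806]
```

View pics/w5.png

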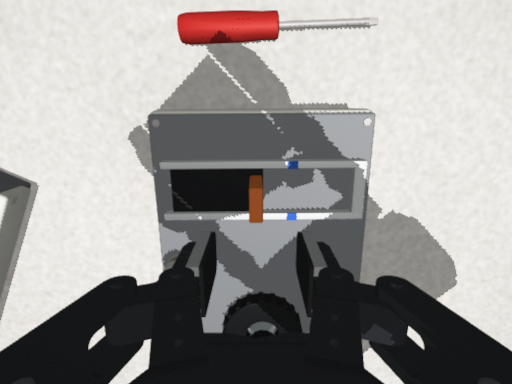

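Request:
send_rows([
  {"claw": 0.04, "dp": [0.0021, 0.0002, 0.02], "spin": 0},
  {"claw": 0.04, "dp": [0, 0, 0.025], "spin": 0},
  {"claw": 0.04, "dp": [0, 0, 0.025], "spin": 0},
  {"claw": 0.04, "dp": [0, 0, 0.024], "spin": 0},
  {"claw": 0.04, "dp": [0, 0, 0], "spin": 0},
  {"claw": 0.04, "dp": [0, 0, 0], "spin": 0},
  {"claw": 0.003, "dp": [0, 0, 0], "spin": 0},
  {"claw": 0.003, "dp": [0, 0, 0], "spin": 0},
  {"claw": 0.003, "dp": [0, 0, 0], "spin": 0},
  {"claw": 0.003, "dp": [0, 0, 0], "spin": 0},
  {"claw": 0.003, "dp": [0, 0, 0], "spin": 0},
], squeeze=60)

```text
time: 10.05
position: [0.559, -0.1456, 0.0909]
ee_rot: [0.845, -0.535, 0.0, 0.0]
force: [-3.9, -1.7, 11.0]
width: 0.0093
gripper_force: 58.9
```

Request:
send_rows([
  {"claw": 0.003, "dp": [0, 0.005, 0], "spin": 0},
  {"claw": 0.003, "dp": [0, 0.005, 0], "spin": 0},
  {"claw": 0.003, "dp": [0, 0.005, 0], "spin": 0},
  {"claw": 0.003, "dp": [0, 0.005, 0], "spin": 0},
  {"claw": 0.003, "dp": [0, 0.005, 0], "spin": 0},
  {"claw": 0.003, "dp": [0, 0.005, 0], "spin": 0},
  {"claw": 0.003, "dp": [0, 0, 0], "spin": 0},
  {"claw": 0.003, "dp": [0, 0, 0], "spin": 0},
])

```text
time: 11.05
position: [0.5332, -0.1581, 0.0909]
ee_rot: [0.845, -0.535, 0.001, -0.001]
force: [5.2, 5.6, 5.5]
width: 0.0091
gripper_force: 58.5
```

Run:
```python
from h import *
w=cam("wrist");save(w,"w6.png");print(env.read_state()["position"]);P=pts(w)
d=np.array(env.read_state()["position"])-[.559,-.1456,.0909];print("slid",-d[:2]@[.9041,.4274],d)
hsv=cv2.cvtColor(w["image"],cv2.COLOR_RGB2HSV).astype(int);H,S,V=hsv[...,0],hsv[...,1],hsv[...,2]
t=(P[...,2]>.08)&(P[...,2]<.125)&(H>4)&(H<18)&(S>120)&(abs(P[...,0]-.53)<.05)&(abs(P[...,1]+.157)<.05)
print("tab",t.sum(),P[t].mean(0))
b=((H>100)&(H<125)&(S>100)&(V>40)).astype(np.uint8);k,l,st,cc=cv2.connectedComponentsWithStats(b)
for i in range(1,k):
    if st[i,4]>15: print("blue",st[i],cc[i],ray(w,*cc[i],.08).round(4))
```

```text
[ 0.53325967 -0.15804284  0.09091101]
slid 0.028589900947693484 [-2.57403266e-02 -1.24428443e-02  1.10065023e-05]
tab 1874 [ 0.53450213 -0.16154788  0.11216225]
blue [251 198  16  13 195] [258.84615385 204.        ] [ 0.5401 -0.1768  0.08  ]
```

View pics/w6.png

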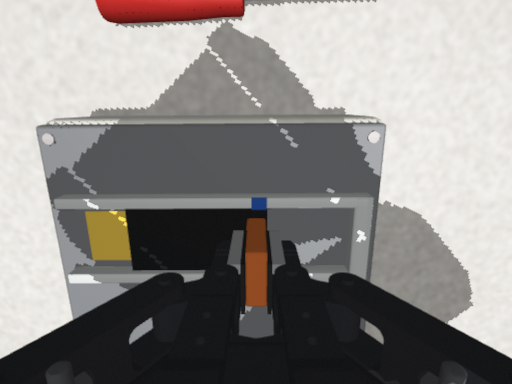

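Request:
send_rows([
  {"claw": 0.003, "dp": [0, 0.0013, 0], "spin": 0},
  {"claw": 0.003, "dp": [0, 0, 0], "spin": 0},
  {"claw": 0.003, "dp": [0, 0, 0], "spin": 0},
  {"claw": 0.003, "dp": [0, 0, 0], "spin": 0},
])

```text
time: 11.6
position: [0.5322, -0.1586, 0.0909]
ee_rot: [0.845, -0.535, 0.001, -0.001]
force: [6.1, 6.2, 5.5]
width: 0.0092
gripper_force: 58.5
```

Run:
```python
from h import *
d=np.array(env.read_state()["position"])-[.559,-.1456,.0909];print("slid",-d[:2]@[.9041,.4274])
a=cam("scene");b=cam("side")
r=lambda i:cv2.resize(i,(400,300),interpolation=cv2.INTER_CUBIC)
cv2.imwrite("pics/f.png",np.hstack([r(a["image"][140:215,170:270]),r(b["image"][150:225,220:320])])[...,::-1])
```

```text
slid 0.02980238420103236
```

View pics/f.png

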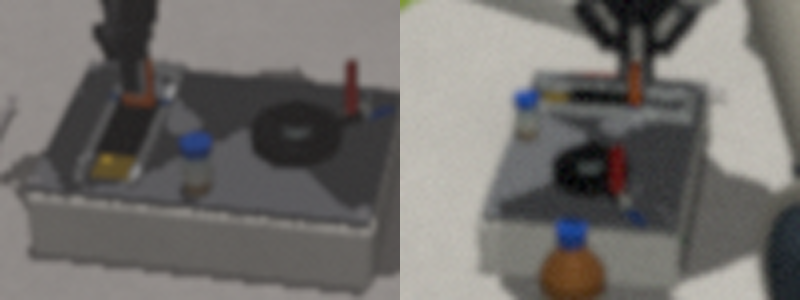

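The last views show the ring's pointer at the blue mark, the tab at its ticks with half the window uncovered, and the vial and bottle where they were.

```bash
python3 -c "
from station import env
print(env.job_done())"
```

```text
the job is handed in; nothing more can be done
None
```

I turned the ring to the blue mark (about 1° past it by my measurement), then slid the shutter 29.8 mm of the 30 mm half travel. The gripper is still holding it there, and the job is handed in at about 12 s; the hand-in returned no verdict.

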